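# Empty the tile-nipping station into its waste tub

### The job

Clear the tile-nipping station: draw the waste chute's slide gate out by its red grip until you feel it come up against its end stop, pull it firmly home there for a moment without slamming or wrenching it, and leave it open. Wipe every chip off the board through the open chute into the tub with the scraper block, never touching the sharp chips with the gripper, and leave the scraper standing on its sole on the cleared board. Do not disturb the tools and things around.

Things in the scene. Friction and masses are not known exactly. Their poses are not given: they have to be found in the camera images.
- station: fixed bench-top tile-nipping station: a long green-rimmed tray on four legs, with a waste chute and slide gate at its +y end. Origin on the table under the tray; z up, y along the tray towards the gate end, x across it. All positions below are in this frame, mm. Body x -94 to 94, y -202 to 106, with the gate's rails on to y 300.
- board (a point): middle of the bare metal wiping board's top face, at x 0, y -98, z 150. The board is flat, x -78 to 78, y -196 to 0. Upright rims (tops z 165, rolled edge to 170) stand on both long sides and at its -y end; at y 0 it ends, without a rim, in the mouth of the chute. Axes are the station's.
- mouth (a point): centre of the chute's open mouth at board height: x 0, y 50, z 150. The mouth spans x -78 to 78 (as wide as the board), y 0 to 100, with upright walls; the end wall (y 100 to 106) and the sides rise to z 165. When shut the gate floors it at z 120, 30 mm below the board; below that a tapered chute drops to the tub. Axes are the station's.
- tub_floor (a point): middle of the floor of the clear catch tub, fixed on the table under the chute: x 0, y 50, z 6. The tub spans x -70 to 70, y -30 to 130, and is 66 mm high, open at the top.
- rails_end (a point): midway between the ends of the gate's two rails: x 0, y 300, z 122. The rails (x 84 to 94 each side, tops z 122) run from the tray to here, open between, each on a foot at its end. On the +x rail a yellow stop dog with a wing screw is clamped (x 60 to 104, top z 155). Its place is not measured: the brass bolt on the gate meets its buffer somewhere between 105 and 139 mm of gate travel.
- gate: slide gate, sliding along the station's y out through the slot under the end wall. Origin on the station's origin when shut: its y in that frame is how far it is drawn (0 to 20 mm at first). It drags with about 5 N (7 if moved fast) until its bolt meets the stop's rubber buffer (gives 1 mm per 8 N), and stays where left. Over 40 N on the stop bends the bolt. A flange stands up at its +y end (shut: y 121 to 126, top z 156).
- gate_handle (a point): middle of the gate's red grip: a bar 92 mm long along the station's x, 14 x 14 mm in section, 142 mm above the table, held by two arms (12 mm thick, at x -50 and 50). Its axis is 44 mm out (+y) from the flange, at y 170 when shut. The space round and below it is open. It moves with the gate; axes are the station's.
- scraper_center (a point): centre of the loose scraper block: a beech block with a black rubber sole, 130 mm long (its own x), 28 mm thick (y), 65 mm high (z), about 240 g, standing on its sole on the table; the point is 32.5 mm above its underside.
- chip_1: loose sharp chip of broken tile, about 38 x 28 mm and 8 mm thick, lying flat on the wiping board at the start; origin at its underside, near its middle
- chip_2: loose sharp chip of broken tile, about 38 x 28 mm and 8 mm thick, lying flat on the wiping board at the start; origin at its underside, near its middle
- chip_3: loose sharp chip of broken tile, about 38 x 28 mm and 8 mm thick, lying flat on the wiping board at the start; origin at its underside, near its middle
- chip_4: loose sharp chip of broken tile, about 38 x 28 mm and 8 mm thick, lying flat on the wiping board at the start; origin at its underside, near its middle
- chip_5: loose sharp chip of broken tile, about 38 x 28 mm and 8 mm thick, lying flat in the mouth, on the shut gate at the start; origin at its underside, near its middle
- chip_6: loose sharp chip of broken tile, about 38 x 28 mm and 8 mm thick, lying flat in the mouth, on the shut gate at the start; origin at its underside, near its middle
- nippers_red: loose tile nippers with red handles, about 160 mm long, lying on the table; origin on the table at the pivot, x towards the jaws. Leave alone.
- nippers_green: the same nippers with green handles. Leave alone.
- tape: loose roll of cream tape lying flat, 104 mm across, 25 mm high; origin under its centre. Leave alone.
- glue: loose white glue bottle, 56 mm across, 160 mm high, standing; origin under its centre. Leave alone.
- pen_pot: loose black pot of pens, 82 mm across, 165 mm high; origin under its centre. Leave alone.

How it is judged (in metres and radians):
On the way:
1. the gate is pulled against its end stop (more than 3 N on the stop, for 0.2 s) (y of gate in the frame of station above 0.1 m and contact force between gate and station above 3 N), for 0.2 s.
At the end, for the whole second after the job is handed in: The gate is still drawn more than 100 mm, clear of the whole mouth; all six chips lie in the tub under the chute (lower than its 66 mm rim, inside its walls); the scraper stands upright (within 0.15 rad) and at rest on its sole on the wiping board, its centre 26 to 40 mm above the board (y of gate in the frame of station above 0.1 m and z of each of chip_1, chip_2, chip_3, chip_4, chip_5, chip_6 in the frame of station below 0.066 m and x of chip_1 in the frame of station between -0.07 and 0.07 m and y of chip_1 in the frame of station between -0.03 and 0.13 m and x of chip_2 in the frame of station between -0.07 and 0.07 m and y of chip_2 in the frame of station between -0.03 and 0.13 m and x of chip_3 in the frame of station between -0.07 and 0.07 m and y of chip_3 in the frame of station between -0.03 and 0.13 m and x of chip_4 in the frame of station between -0.07 and 0.07 m and y of chip_4 in the frame of station between -0.03 and 0.13 m and x of chip_5 in the frame of station between -0.07 and 0.07 m and y of chip_5 in the frame of station between -0.03 and 0.13 m and x of chip_6 in the frame of station between -0.07 and 0.07 m and y of chip_6 in the frame of station between -0.03 and 0.13 m and z of scraper_center in the frame of station between 0.176 and 0.19 m and y of scraper_center in the frame of station between -0.2 and 0 m and x of scraper_center in the frame of station between -0.08 and 0.08 m and angle between scraper_center's own z axis and vertical below 0.15 rad); the robot touches nothing.
It fails at once if the gripper or arm touches a chip (contact force between any of the fingers, the arm and chip_1 above 0.5 N or contact force between any of the fingers, the arm and chip_2 above 0.5 N or contact force between any of the fingers, the arm and chip_3 above 0.5 N or contact force between any of the fingers, the arm and chip_4 above 0.5 N or contact force between any of the fingers, the arm and chip_5 above 0.5 N or contact force between any of the fingers, the arm and chip_6 above 0.5 N).
It fails at once if the gate is slammed or wrenched against its stop (more than 40 N) (contact force between gate and station above 40 N).
It fails at once if one of the tools or things around is moved by more than 30 mm (distance of any of nippers_red, nippers_green, tape, glue, pen_pot from where it was at the start of the episode above 0.03 m).
It also fails if it takes over 62 s, if anything falls off the work surface, if the arm or the gripper's body presses on something with over 40 N, if the wrist force passes 120 N, or if a joint passes its speed limit or range.

### The arm

A 6-joint arm with a two-finger parallel gripper is mounted at the origin on the work surface. World frame = base frame: x ahead of the robot, y to its left, z up, the work surface at z = 0. Lengths are in mm, angles in rad, forces in N, time in s.
With the tool pointing down it reaches from about 275 to 775 mm from the base axis. Payload 14.6 kg.
Tool frame: the origin (TCP) lies midway between the tips of the shut fingers; the grasp point (between the pads) lies 19 mm behind it; z points along the fingers, y is the line along which they close (so a half turn about z gives the same grasp; the last joint's range is limited). The gripper opens to 85 mm and grips with 20 to 120 N. Pads are 22 mm wide; open, the fingers measure 114 mm over their backs; the gripper's body (76 mm by 85 mm) begins 54 mm behind the grasp point. The pads swing forward as they close: fully open they stand 13 mm farther back than shut.
Start: joints at [1.131, 0.263, -0.048, 1.259, 0, 1.415], TCP at [147.511, 503.854, 231.278] pointing down, gripper open.
Joint ranges: [-2.65, 2.65], [-0.89, 1.7], [-1.18, 1.37], [-2.13, 2.11], [-1.35, 1.29], [-3.14, 3.14]. Speed limits (rad/s): [1.89, 1.89, 2.57, 2.79, 3.14, 3.14].

### API

Orientations are given as a unit quaternion [w, x, y, z].
In Python, from rig import monitor, capture, job gives the robot as it stands. The module is installed in compiled form; this text tells all that it offers.
- The arm moves only by the tool drive_tool, never from a script. Its argument "plan" is a list of rows, each a list of 7 numbers: the shift along the tool's x, y, z in mm, then the turn, a rotation vector about the tool's x, y, z in degrees, then the closure, from 0 (fully open) to 1 (shut). A call has 1 to 20 rows; each row shifts and turns the commanded pose from where the row before left it, along the tool's axes as they then stand; what a row does not reach is not made up. A row lasts 1/12 s, in which the tool goes at most 41.7 mm and 7.16 degrees, less where a joint would pass 70% of its speed; a pose out of reach is approached as far as the arm can. A call is refused whole if a number of a shift passes 41.7 or a number of a turn 7.16, either way. A call with a gripper value outside its range is refused whole. The fingers move at their own pace and stop on an object; "newtons" is the grip in N (left out, the last holds). Time passes only in rows, so rows that do not move let the fingers close. It gives the time, the measured TCP pose, the force, the opening and the grip force at its end, in the units of the state.
- monitor.observe(): the state, without advancing time (a new reading comes with each control period).
- capture(name): name is "side" or "top" or "wrist"; returns a dict with "image" (480x640x3 uint8, blue, green, red), "depth" (480x640 float32, mm along the optical axis (not along the pixel's ray), 0 where there is no reading), "K" (3x3 intrinsics, pixels), "pose" (4x4, takes a point from camera to world coordinates). Camera axes: x right, y down, z forward; pixel columns grow to the right and rows downward; lengths in mm; the calibration is good to about 2 mm. A picture is of the moment at which its call begins.
- job.hand_in(): hands the job in; it is judged then, once.
The state is a dict: "t": time; "joints": joint angles; "joint_velocities": joint speeds; "effort": joint torques, N m; "tcp_pos": TCP position; "tool_rot": TCP orientation; "ft_force": force on the tool from outside, world axes, zero at the start; "wrist_torque": the same for the moment, N m; "finger_gap": opening from 0.0 (shut) to 1.0 (fully open); "grip_force": force on a finger pad.
Only numpy, scipy, OpenCV 4.12 (cv2) and the standard library are available. Lean on these libraries where they do the work, as an engineer would, in place of code of your own. Each camera call takes 0.05 s, during which the arm holds its last target. There are 200 camera calls.

## Working session

There is one attempt and no reset: what is moved stays moved. The work goes in short steps, Python scripts to look and compute and a tool call to move; the robot and the scene stay as the last step left them, time stands still between calls to the robot, and variables do not carry over. Pictures are saved under pics/ and viewed, at most 10 in all, crops included, and the job is handed in when it is done.

Besides the shell and the picture viewer there is one more tool, called as name(argument=value, ...), one argument or row to a line, values as JSON. drive_tool: Moves the arm, as the interface text tells. Its arguments: {"type":"object","properties":{"plan":{"type":"array"},"newtons":{"type":"number"}},"required":["plan"]}

```bash
mkdir -p pics; cat > h.py <<'E'
import numpy as np, cv2
from rig import monitor, capture, job
def world(c,u,v,d=None):
    d=c["depth"][int(v),int(u)] if d is None else d
    p=np.linalg.inv(c["K"])@[u,v,1]*d
    return c["pose"][:3,:3]@p+c["pose"][:3,3]
def plane(c,u,v,z):
    r=c["pose"][:3,:3]@(np.linalg.inv(c["K"])@[u,v,1]); o=c["pose"][:3,3]
    return o+r*(z-o[2])/r[2]
def cloud(c):
    v,u=np.mgrid[:480,:640]; d=c["depth"]
    p=np.stack([u,v,np.ones_like(u)],-1)@np.linalg.inv(c["K"]).T*d[...,None]
    return p@c["pose"][:3,:3].T+c["pose"][:3,3]
E
python3 - <<'E'
from h import *
import pickle
s=monitor.observe();print(s)
for n in("top","side"):
    c=capture(n);pickle.dump(c,open(n+".pkl","wb"));cv2.imwrite(f"pics/{n}0.png",c["image"]);print(n,c["K"],c["pose"].round(2))
E
```

```text
{'t': 0.0, 'joints': array([ 1.13067697e+00,  2.63536022e-01, -4.89387427e-02,  1.25939195e+00,
       -1.48893786e-05,  1.41550399e+00]), 'joint_velocities': array([-0.00025215, -0.00053472,  0.00164979, -0.00083563, -0.00057775,
        0.0016537 ]), 'effort': array([-9.42446568e-04, -6.37613368e+01,  3.84566939e+01,  1.37590966e-02,
       -3.39451826e-04, -1.73285838e-05]), 'tcp_pos': array([147.40835963, 503.59699037, 230.81764258]), 'tool_rot': array([-1.49869683e-04,  1.41932576e-01,  9.89876183e-01, -5.13834436e-04]), 'ft_force': array([-0.08679929, -0.8046307 , -0.44109934]), 'wrist_torque': array([ 0.00010264, -0.02013639, -0.02934923]), 'grip_force': 0.0, 'finger_gap': 0.9972089855495756}
top [[519.19500365   0.         315.56498943]
 [  0.         519.19500365 236.84720151]
 [  0.           0.           1.        ]] [[-2.00000e-02 -9.90000e-01  1.50000e-01  3.94230e+02]
 [-1.00000e+00  2.00000e-02  1.00000e-02  8.21900e+01]
 [-1.00000e-02 -1.50000e-01 -9.90000e-01  1.45876e+03]
 [ 0.00000e+00  0.00000e+00  0.00000e+00  1.00000e+00]]
side [[604.36150218   0.         314.85854755]
 [  0.         604.36150218 248.18646878]
 [  0.           0.           1.        ]] [[ 9.50000e-01 -2.20000e-01  2.30000e-01  2.88610e+02]
 [-3.20000e-01 -6.80000e-01  6.60000e-01 -8.63790e+02]
 [ 1.00000e-02 -7.00000e-01 -7.10000e-01  1.13878e+03]
 [ 0.00000e+00  0.00000e+00  0.00000e+00  1.00000e+00]]
```

View pics/top0.png

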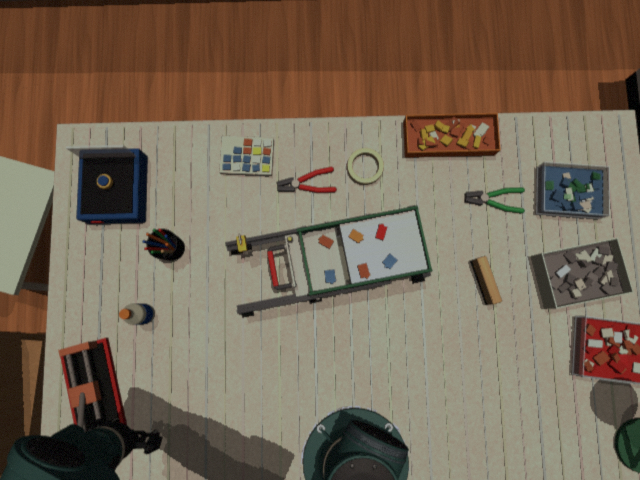

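View pics/side0.png

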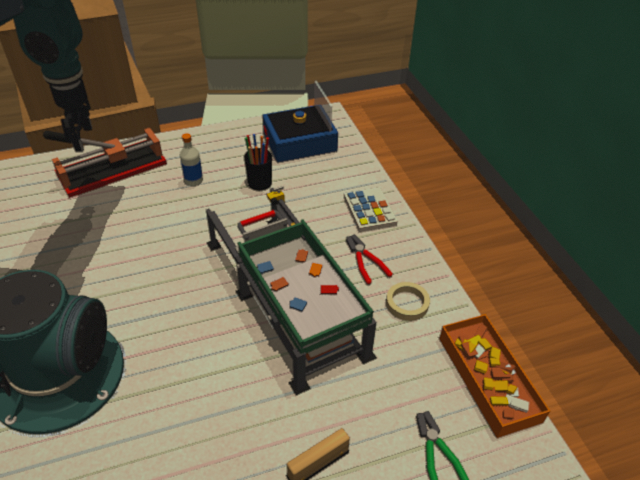

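```bash
python3 - <<'E'
from h import *
import pickle
c=pickle.load(open("top.pkl","rb"));P=cloud(c);hsv=cv2.cvtColor(c["image"],cv2.COLOR_BGR2HSV)
H,S,V=[hsv[...,i].astype(int) for i in range(3)]
v,u=np.mgrid[:480,:640]
g=(H>60)&(H<95)&(S>70)&(V>30)&(P[...,2]>150)&(P[...,2]<185)&(u>280)&(u<450)&(v>190)&(v<310)
p=P[g];print(len(p),np.percentile(p[:,2],[5,50,95]))
r=cv2.minAreaRect(p[:,:2].astype(np.float32));print(r,cv2.boxPoints(r))
b=cv2.boxPoints(r)
# long axis -> station y
e=[b[1]-b[0],b[2]-b[1]];l=max(e,key=np.linalg.norm);l=l*np.sign(l[1]);ay=l/np.linalg.norm(l);ax=np.array([ay[1],-ay[0]])
yaw=np.arctan2(-ay[0],ay[1]);ctr=np.array(r[0]);o=ctr-ay*(-48)
print("yaw",np.degrees(yaw),"origin",o)
np.save("st.npy",[o[0],o[1],yaw])
def st(q):
    q=np.asarray(q); return np.c_[(q[...,:2]-o)@np.c_[ax,ay],q[...,2]]
red=((H<6)|(H>174))&(S>150)&(V>80)&(u>255)&(u<300)&(v>235)&(v<300)
q=st(P[red]);print("handle",red.sum(),np.median(q,0),q.min(0),q.max(0))
m=cv2.boxPoints(cv2.minAreaRect(np.argwhere(red)[:,::-1].astype(np.float32)));print([st(plane(c,a,b_,149)[None])[0].round(1) for a,b_ in m])
yel=(H>20)&(H<32)&(S>150)&(V>120)&(u>222)&(u<255)&(v>225)&(v<260)
q=st(P[yel]);print("dog",yel.sum(),np.median(q,0),q.min(0),q.max(0))
# chips
t=st(P.reshape(-1,3)).reshape(480,640,3)
chip=(S>90)&(V>80)&(abs(t[...,0])<76)&(t[...,1]>-195)&(t[...,1]<98)&(u>280)
n,lab,stt,cen=cv2.connectedComponentsWithStats(chip.astype(np.uint8))
for i in range(1,n):
    if stt[i,4]>30: print("chip",cen[i].round(),stt[i,4],np.median(t[lab==i],0).round(1),t[lab==i].min(0).round(),t[lab==i].max(0).round())
sc=(H>8)&(H<25)&(S>70)&(P[...,2]>50)&(P[...,2]<80)&(u>460)&(u<510)&(v>245)&(v<315)
q=P[sc];print("scr",sc.sum(),np.median(q,0));r=cv2.minAreaRect(q[:,:2].astype(np.float32));print(r,cv2.boxPoints(r))
E
```

```text
807 [162.11419252 168.81413649 173.70401876]
((549.0924682617188, -28.958541870117188), (168.26402282714844, 310.62091064453125), 9.812739372253418) [[ 439.72195  109.74123]
 [ 492.66068 -196.33531]
 [ 658.463   -167.65831]
 [ 605.5243   138.41823]]
yaw 9.812745 origin [540.91189003  18.33921814]
handle 176 [  0.37660751 186.17575249 149.60258611] [-133.65048127   87.9132739   141.7286949 ] [  45.25330827  192.88529891 1458.76228912]
[array([ 45.5, 192.2, 149. ]), array([ 45.1, 179.3, 149. ]), array([-43.8, 180.7, 149. ]), array([-43.5, 193.5, 149. ])]
dog 85 [ 75.61744236 252.2824627  140.19481032] [ 61.85154335 244.12852173 131.60596091] [ 98.21603996 264.59887703 146.63573135]
chip [381. 232.] 125 [  37.6 -101.1  158.8] [  18. -116.  152.] [ 58. -86. 165.]
chip [356. 236.] 116 [ 39.1 -36.6 159.1] [ 23. -53. 151.] [ 56. -19. 165.]
chip [325. 241.] 120 [ 44.4  40.4 129.3] [ 28.  21. 122.] [ 62.  57. 137.]
chip [389. 261.] 87 [ -39.4 -105.4  158.8] [ -54. -121.  153.] [-24. -92. 167.]
chip [363. 270.] 123 [-50.6 -37.8 159.2] [-68. -50. 153.] [-34. -25. 166.]
chip [330. 276.] 88 [-46.3  46.9 129.2] [-61.  36. 123.] [-32.  58. 138.]
scr 566 [ 473.79468339 -367.26652388   65.22331112]
((473.86370849609375, -369.22174072265625), (129.00088500976562, 29.96329116821289), 15.883064270019531) [[ 407.72565 -372.46423]
 [ 415.92584 -401.28357]
 [ 540.0018  -365.97925]
 [ 531.8016  -337.1599 ]]
```

drive_tool(
  plan=[
    [0,0,0,0,0,-6.5,0.5],
    [0,0,0,0,0,-6.5,0.5],
    [0,0,0,0,0,-6.5,0.5],
    [0,0,0,0,0,-6.6,0.5],
    [-21.8,-25.7,0,0,0,0,0.5],
    [-21.8,-25.7,0,0,0,0,0.5],
    [-21.8,-25.7,0,0,0,0,0.5],
    [-21.8,-25.7,0,0,0,0,0.5],
    [-21.8,-25.7,0,0,0,0,0.5],
    [-21.8,-25.7,0,0,0,0,0.5],
    [-21.8,-25.7,0,0,0,0,0.5],
    [-21.8,-25.7,0,0,0,0,0.5],
    [-21.8,-25.7,0,0,0,0,0.5],
    [-21.8,-25.7,0,0,0,0,0.5],
    [-21.8,-25.7,0,0,0,0,0.5],
    [-21.8,-25.7,0,0,0,0,0.5],
    [-21.8,-25.7,0,0,0,0,0.5],
    [-21.8,-25.7,0,0,0,0,0.5],
  ],
  newtons=50,
)

```text
t: 1.6
tcp_pos: [510.4, 199.7, 231.1]
tool_rot: [-0.0, -0.085, 0.996, -0.0]
ft_force: [0.2, 0.9, -0.1]
finger_gap: 0.496
grip_force: 0.0
```

```bash
cat >> h.py <<'E'
from scipy.spatial.transform import Rotation as R
sx,sy,yaw=np.load("st.npy")
A=np.array([[np.cos(yaw),np.sin(yaw)],[-np.sin(yaw),np.cos(yaw)]])
def st(q):
    q=np.asarray(q,float); return np.concatenate([(q[...,:2]-[sx,sy])@A.T,q[...,2:]],-1)
def state():
    s=monitor.observe(); M=R.from_quat(np.roll(s["tool_rot"],-1)).as_matrix()
    print("t",round(s["t"],2),"tcp st",st(s["tcp_pos"]).round(1),"w",s["tcp_pos"].round(1),"yaw_y-st",(np.degrees(np.arctan2(M[1,1],M[0,1])-yaw)-90).round(2),"tilt",M[:,2].round(3),
     "F st",st(s["ft_force"]+[sx,sy,0]).round(1),"gap",round(85*s["finger_gap"],1),"grip",round(s["grip_force"],1),"J",s["joints"].round(2))
    return s
E
python3 - <<'E'
from h import *
import pickle
state();c=capture("wrist");pickle.dump(c,open("w.pkl","wb"));cv2.imwrite("pics/w1.png",c["image"])
P=st(cloud(c));hsv=cv2.cvtColor(c["image"],cv2.COLOR_BGR2HSV).astype(int);H,S,V=hsv[...,0],hsv[...,1],hsv[...,2]
m=((H<6)|(H>174))&(S>130)&(V>60)&(abs(P[...,2]-148)<6)&(abs(P[...,0])<60)&(P[...,1]>160)
q=P[m];print(m.sum(),np.median(q,0),np.percentile(q,[1,99],axis=0).round(1))
E
```

```text
t 1.6 tcp st [  0.8 184.  231.1] w [510.4 199.7 231.1] yaw_y-st -0.04 tilt [-0. -0. -1.] F st [ 0.3  0.9 -0.1] gap 42.1 grip 0.0 J [0.22 0.3  0.01 1.28 0.   0.05]
2300 [  1.30024513 184.19524382 148.21160305] [[-39.6 176.3 144.1]
 [ 48.1 189.4 149.9]]
```

View pics/w1.png

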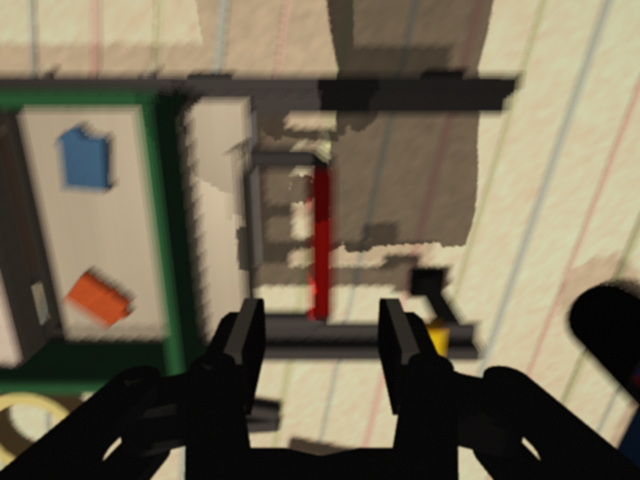

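drive_tool(
  plan=[
    [0,0,26,0,0,0,0.5],
    [0,0,26,0,0,0,0.5],
    [0,0,26,0,0,0,0.5],
    [0,0,18,0,0,0,0.5],
    [0,0,9,0,0,0,0.5],
    [0,0,0,0,0,0,0.6],
    [0,0,0,0,0,0,0.8],
    [0,0,0,0,0,0,1],
    [0,0,0,0,0,0,1],
    [0,0,0,0,0,0,1],
    [0,0,0,0,0,0,1],
  ],
  newtons=50,
)

```text
t: 2.57
tcp_pos: [509.9, 201.4, 127.4]
tool_rot: [0.001, -0.085, 0.996, 0.0]
ft_force: [-1.8, 1.4, 7.5]
finger_gap: 0.155
grip_force: 50.9
```

```bash
python3 -c "
from h import *
state()"
```

```text
t 2.57 tcp st [  0.6 185.7 127.4] w [509.9 201.4 127.4] yaw_y-st -0.02 tilt [ 0.002  0.001 -1.   ] F st [-1.5  1.7  7.5] gap 13.2 grip 50.9 J [ 0.23  0.35 -0.21  1.01  0.    0.06]
```

drive_tool(
  plan=[
    [0,2,0,0,0,0,1],
    [0,4,0,0,0,0,1],
    [0,6,0,0,0,0,1],
    [0,6,0,0,0,0,1],
    [0,6,0,0,0,0,1],
    [0,6,0,0,0,0,1],
    [0,6,0,0,0,0,1],
    [0,6,0,0,0,0,1],
    [0,6,0,0,0,0,1],
    [0,6,0,0,0,0,1],
    [0,6,0,0,0,0,1],
    [0,6,0,0,0,0,1],
    [0,6,0,0,0,0,1],
    [0,5,0,0,0,0,1],
    [0,4,0,0,0,0,1],
    [0,2,0,0,0,0,1],
    [0,0,0,0,0,0,1],
  ],
)

```text
t: 3.98
tcp_pos: [495.9, 283.1, 127.4]
tool_rot: [0.001, -0.085, 0.996, -0.0]
ft_force: [-1.7, -1.2, 6.6]
finger_gap: 0.149
grip_force: 50.8
```

```bash
python3 -c "
from h import *
state()
c=capture('wrist');cv2.imwrite('pics/w2.png',c['image'])
P=st(cloud(c));h=cv2.cvtColor(c['image'],cv2.COLOR_BGR2HSV).astype(int)
m=(h[...,0]>20)&(h[...,0]<32)&(h[...,1]>150)&(h[...,2]>90)
print(m.sum(),np.percentile(P[m],[2,50,98],axis=0).round(1))"
```

```text
t 3.98 tcp st [  0.7 268.6 127.4] w [495.9 283.1 127.4] yaw_y-st -0.03 tilt [ 0.002 -0.    -1.   ] F st [-1.9 -0.9  6.6] gap 12.7 grip 50.8 J [ 0.38  0.39 -0.15  1.03 -0.    0.21]Traceback (most recent call last):
  File "<string>", line 7, in <module>
    print(m.sum(),np.percentile(P[m],[2,50,98],axis=0).round(1))
                  ~~~~~~~~~~~~~^^^^^^^^^^^^^^^^^^^^^^^
    return _quantile_unchecked(
        a, q, axis, out, overwrite_input, method, keepdims, weights)
    return _ureduce(a,
                    func=_quantile_ureduce_func,
    ...<5 lines>...
                    overwrite_input=overwrite_input,
                    method=method)
    r = func(a, **kwargs)
    result = _quantile(arr,
                       quantiles=q,
    ...<2 lines>...
                       out=out,
                       weights=wgt)
    slices_having_nans = np.isnan(arr[-1, ...])
                                  ~~~^^^^^^^^^
IndexError: index -1 is out of bounds for axis 0 with size 0
```

View pics/w2.png

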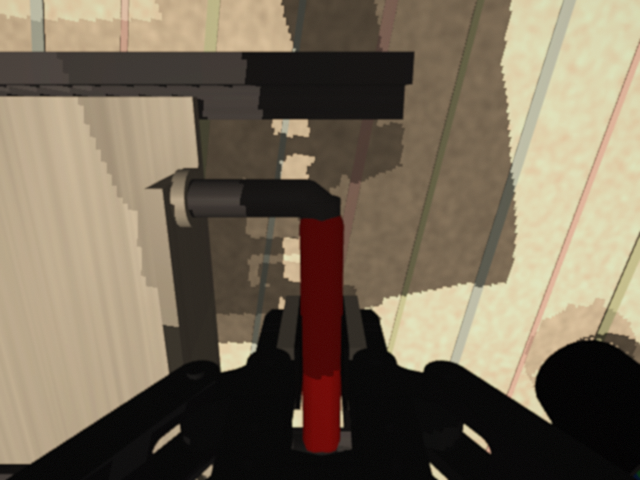

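drive_tool(
  plan=[
    [0,1.5,0,0,0,0,1],
    [0,1.5,0,0,0,0,1],
    [0,1.5,0,0,0,0,1],
    [0,1.5,0,0,0,0,1],
  ],
)

```text
t: 4.37
tcp_pos: [494.9, 288.4, 127.4]
tool_rot: [0.001, -0.085, 0.996, -0.001]
ft_force: [-0.6, -5.5, 6.8]
finger_gap: 0.15
grip_force: 50.9
```

drive_tool(
  plan=[
    [0,1,0,0,0,0,1],
    [0,1,0,0,0,0,1],
    [0,1,0,0,0,0,1],
  ],
)

```text
t: 4.62
tcp_pos: [494.4, 291.4, 127.4]
tool_rot: [0.001, -0.085, 0.996, -0.001]
ft_force: [-0.6, -5.9, 8.1]
finger_gap: 0.15
grip_force: 50.9
```

drive_tool(
  plan=[
    [0,1,0,0,0,0,1],
    [0,1,0,0,0,0,1],
    [0,1,0,0,0,0,1],
  ],
)

```text
t: 4.87
tcp_pos: [493.9, 294.4, 127.4]
tool_rot: [0.001, -0.085, 0.996, -0.0]
ft_force: [-0.5, -6.4, 7.7]
finger_gap: 0.153
grip_force: 50.9
```

drive_tool(
  plan=[
    [0,1,0,0,0,0,1],
    [0,1,0,0,0,0,1],
    [0,1,0,0,0,0,1],
  ],
)

```text
t: 5.12
tcp_pos: [493.4, 297.3, 127.4]
tool_rot: [0.001, -0.085, 0.996, -0.0]
ft_force: [-1.2, -5.5, 7.3]
finger_gap: 0.151
grip_force: 50.9
```

drive_tool(
  plan=[
    [0,1,0,0,0,0,1],
    [0,1,0,0,0,0,1],
    [0,1,0,0,0,0,1],
  ],
)

```text
t: 5.37
tcp_pos: [493.1, 299.2, 127.4]
tool_rot: [0.001, -0.085, 0.996, -0.002]
ft_force: [1.2, -15.5, 9.3]
finger_gap: 0.155
grip_force: 51.1
```

drive_tool(
  plan=[
    [0,0.4,0,0,0,0,1],
    [0,0,0,0,0,0,1],
    [0,0,0,0,0,0,1],
    [0,0,0,0,0,0,1],
    [0,0,0,0,0,0,1],
  ],
)

```text
t: 5.78
tcp_pos: [493.1, 299.4, 127.4]
tool_rot: [0.001, -0.085, 0.996, -0.002]
ft_force: [1.0, -14.7, 8.3]
finger_gap: 0.149
grip_force: 51.1
```

drive_tool(
  plan=[
    [0,-1,0,0,0,0,0.8],
    [0,0,0,0,0,0,0.6],
    [0,0,0,0,0,0,0.5],
    [0,0,0,0,0,0,0.5],
    [0,0,-20,0,0,0,0.5],
    [0,0,-35,0,0,0,0.5],
    [0,0,-35,0,0,0,0.5],
    [0,-12,-20,0,0,0,0.4],
  ],
)

```text
t: 6.45
tcp_pos: [494.6, 289.7, 239.7]
tool_rot: [0.001, -0.086, 0.996, 0.001]
ft_force: [1.5, -0.1, -0.4]
finger_gap: 0.597
grip_force: 0.0
```

drive_tool(
  plan=[
    [7.4,-35.7,0,0,0,0,0.3],
    [7.4,-35.7,0,0,0,0,0.3],
    [7.4,-35.7,0,0,0,0,0.3],
    [7.4,-35.7,0,0,0,0,0.3],
    [7.4,-35.7,0,0,0,0,0.3],
    [7.4,-35.7,0,0,0,0,0.3],
    [7.4,-35.7,0,0,0,0,0.3],
    [7.4,-35.7,0,0,0,0,0.3],
    [7.4,-35.7,0,0,0,0,0.3],
    [7.4,-35.7,0,0,0,0,0.3],
    [7.4,-35.7,0,0,0,0,0.3],
    [7.4,-35.7,0,0,0,0,0.3],
    [7.4,-35.7,0,0,0,0,0.3],
    [7.4,-35.7,0,0,0,0,0.3],
    [7.4,-35.7,0,0,0,0,0.3],
    [7.4,-35.7,0,0,0,0,0.3],
    [7.4,-35.7,0,0,0,0,0.3],
    [7.4,-35.7,0,0,0,0,0.3],
    [0,0,0,0,0,-6.1,0.3],
  ],
)

```text
t: 8.03
tcp_pos: [471.8, -373.1, 235.2]
tool_rot: [-0.0, -0.136, 0.991, -0.0]
ft_force: [1.1, -0.9, 0.6]
finger_gap: 0.702
grip_force: 0.0
```

```bash
python3 - <<'E'
from h import *
s=state();c=capture("wrist");cv2.imwrite("pics/w3.png",c["image"])
P=cloud(c);m=(abs(P[...,2]-65)<8)&(np.linalg.norm(P[...,:2]-[474,-369],axis=-1)<90)
q=P[m];r=cv2.minAreaRect(q[:,:2].astype(np.float32));print("wrist",m.sum(),np.median(q[:,2]),r)
c=capture("top");cv2.imwrite("pics/t3.png",c["image"])
P=cloud(c);S=st(P);hsv=cv2.cvtColor(c["image"],cv2.COLOR_BGR2HSV).astype(int)
v,u=np.mgrid[:480,:640]
rd=((hsv[...,0]<6)|(hsv[...,0]>174))&(hsv[...,1]>150)&(hsv[...,2]>70)&(S[...,2]>135)&(S[...,2]<160)&(abs(S[...,0])<50)&(S[...,1]>200)
print("handle",rd.sum(),np.median(S[rd],0) if rd.any() else 0)
E
```

```text
t 8.03 tcp st [-134.8 -373.9  235.2] w [ 471.8 -373.1  235.2] yaw_y-st 5.77 tilt [-0.    -0.001 -1.   ] F st [ 0.9 -1.   0.6] gap 59.6 grip 0.0 J [-0.8   0.4   0.16  1.34 -0.   -1.08]
wrist 5819 64.38724444965624 ((472.8677673339844, -369.8805236816406), (128.993896484375, 28.05644416809082), 15.885220527648926)
handle 169 [  0.63361882 282.25609888 149.40113272]
```

View pics/w3.png

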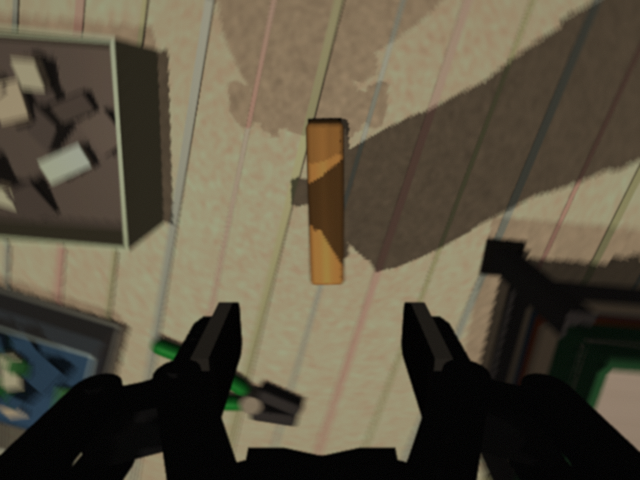

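View pics/t3.png

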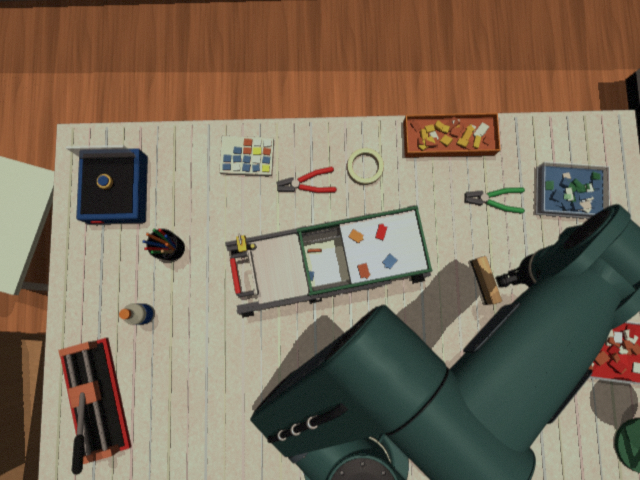

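drive_tool(
  plan=[
    [-2,2.8,30,0,0,-0.3,0.3],
    [0,0,40,0,0,0,0.3],
    [0,0,40,0,0,0,0.3],
    [0,0,40,0,0,0,0.3],
    [0,0,35,0,0,0,0.3],
    [0,0,18,0,0,0,0.3],
    [0,0,4,0,0,0,0.3],
    [0,0,0,0,0,0,0.5],
    [0,0,0,0,0,0,0.8],
    [0,0,0,0,0,0,1],
    [0,0,0,0,0,0,1],
    [0,0,0,0,0,0,1],
    [0,0,0,0,0,0,1],
  ],
  newtons=70,
)

```text
t: 9.22
tcp_pos: [474.6, -365.1, 31.4]
tool_rot: [0.001, -0.141, 0.99, -0.001]
ft_force: [1.3, 1.5, 7.8]
finger_gap: 0.319
grip_force: 70.1
```

```bash
python3 -c "
from h import *
state()"
```

```text
t 9.22 tcp st [-130.7 -366.5   31.4] w [ 474.6 -365.1   31.4] yaw_y-st 6.35 tilt [ 0.003 -0.002 -1.   ] F st [1.6 1.3 7.8] gap 27.1 grip 70.1 J [-0.79  0.51 -0.23  0.83  0.   -1.07]
```

drive_tool(
  plan=[
    [0,0,-15,0,0,0,1],
    [0,0,-36,0,0,0,1],
    [0,0,-36,0,0,0,1],
    [0,0,-36,0,0,0,1],
    [0,0,-36,0,0,0,1],
    [0,0,-36,0,0,0,1],
    [0,0,-15,0,0,6.3,1],
    [-16.7,26.4,0,0,0,0,1],
    [-16.7,26.4,0,0,0,0,1],
    [-16.7,26.4,0,0,0,0,1],
    [-16.7,26.4,0,0,0,0,1],
    [-16.7,26.4,0,0,0,0,1],
    [-16.7,26.4,0,0,0,0,1],
    [-16.7,26.4,0,0,0,0,1],
    [-16.7,26.4,0,0,0,0,1],
    [0,0,0,0,0,0,1],
  ],
)

```text
t: 10.55
tcp_pos: [570.1, -129.0, 240.5]
tool_rot: [0.001, -0.088, 0.996, 0.0]
ft_force: [-0.3, 1.4, -2.6]
finger_gap: 0.317
grip_force: 69.8
```

```bash
python3 - <<'E'
from h import *
s=state();c=capture("wrist");cv2.imwrite("pics/w4.png",c["image"])
P=st(cloud(c));hsv=cv2.cvtColor(c["image"],cv2.COLOR_BGR2HSV).astype(int)
m=(hsv[...,1]>90)&(hsv[...,2]>60)&(abs(P[...,0])<76)&(abs(P[...,2]-157)<8)&(P[...,1]<10)&(P[...,1]>-190)&~((hsv[...,0]>40)&(hsv[...,0]<95))
n,l,t,_=cv2.connectedComponentsWithStats(m.astype(np.uint8))
for i in range(1,n):
    if t[i,4]>80: print(t[i],P[l==i].min(0).round(),P[l==i].max(0).round())
E
```

```text
t 10.55 tcp st [   3.6 -150.1  240.5] w [ 570.1 -129.   240.5] yaw_y-st 0.25 tilt [ 0.002  0.001 -1.   ] F st [-0.1  1.4 -2.6] gap 27.0 grip 69.8 J [-0.36  0.36  0.13  1.33  0.   -0.54]
[ 508  108   52   76 3011] [-71. -52. 149.] [-32. -24. 160.]
[ 379  266   57   64 1718] [  17. -115.  151.] [ 59. -84. 160.]
[ 476  270   68   61 2204] [ 21. -55. 149.] [ 64. -17. 160.]
```

View pics/w4.png

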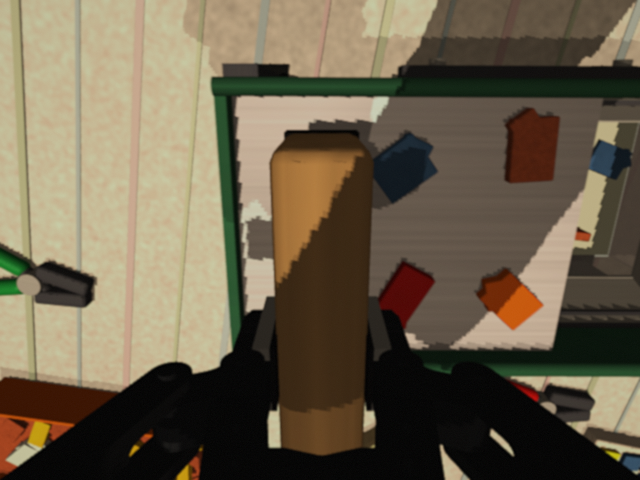

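drive_tool(
  plan=[
    [0,-6,20,0,0,0,1],
    [0,0,20,0,0,0,1],
    [0,0,10,0,0,0,1],
    [0,0,2,0,0,0,1],
    [0,0,2,0,0,0,1],
    [0,0,1,0,0,0,1],
    [0,0,0,0,0,0,1],
  ],
)

```text
t: 11.18
tcp_pos: [570.1, -139.7, 185.1]
tool_rot: [0.001, -0.086, 0.996, -0.0]
ft_force: [-0.6, -0.1, -1.5]
finger_gap: 0.317
grip_force: 69.8
```

drive_tool(
  plan=[
    [0,0,1,0,0,0,1],
    [0,0,1,0,0,0,1],
    [0,0,0,0,0,0,1],
  ],
)

```text
t: 11.43
tcp_pos: [569.9, -139.4, 182.4]
tool_rot: [0.0, -0.086, 0.996, -0.0]
ft_force: [0.1, 0.0, -2.2]
finger_gap: 0.318
grip_force: 69.8
```

drive_tool(
  plan=[
    [0,0,0.7,0,0,0,1],
    [0,0,0.7,0,0,0,1],
    [0,0,0,0,0,0,1],
  ],
)

```text
t: 11.68
tcp_pos: [569.9, -139.3, 181.4]
tool_rot: [0.0, -0.086, 0.996, -0.0]
ft_force: [-2.2, 0.9, 4.7]
finger_gap: 0.316
grip_force: 70.7
```

drive_tool(
  plan=[
    [0,3,0,0,0,0,1],
    [0,6,0,0,0,0,1],
    [0,6,0,0,0,0,1],
    [0,6,0,0,0,0,1],
    [0,6,0,0,0,0,1],
    [0,6,0,0,0,0,1],
    [0,6,0,0,0,0,1],
    [0,6,0,0,0,0,1],
    [0,6,0,0,0,0,1],
    [0,6,0,0,0,0,1],
    [0,6,0,0,0,0,1],
    [0,6,0,0,0,0,1],
    [0,5,0,0,0,0,1],
  ],
)

```text
t: 12.77
tcp_pos: [557.4, -66.0, 181.4]
tool_rot: [0.001, -0.086, 0.996, -0.001]
ft_force: [1.3, -4.2, 5.2]
finger_gap: 0.311
grip_force: 70.8
```

```bash
python3 - <<'E'
from h import *
s=state();c=capture("wrist");cv2.imwrite("pics/w5.png",c["image"])
E
```

```text
t 12.77 tcp st [  1.9 -85.9 181.4] w [557.4 -66.  181.4] yaw_y-st 0.08 tilt [ 0.001 -0.001 -1.   ] F st [ 0.5 -4.3  5.2] gap 26.4 grip 70.8 J [-0.26  0.34 -0.07  1.16 -0.   -0.44]
```

View pics/w5.png

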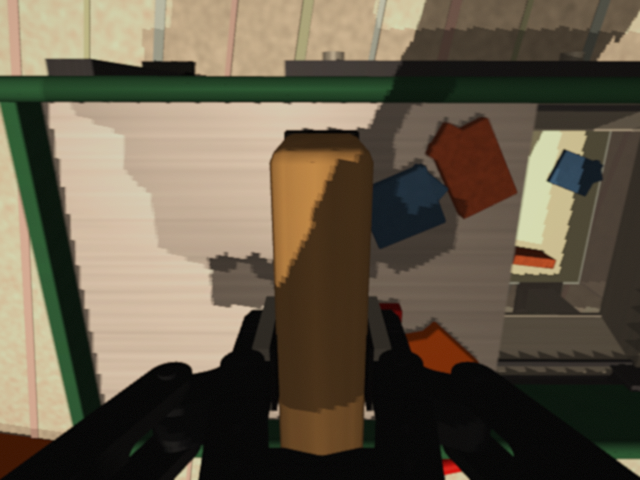

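drive_tool(
  plan=[
    [0,5,0,0,0,0,1],
    [0,6,0,0,0,0,1],
    [0,6,0,0,0,0,1],
    [0,6,0,0,0,0,1],
    [0,6,0,0,0,0,1],
    [0,6,0,0,0,0,1],
    [0,6,0,0,0,0,1],
    [0,6,0,0,0,0,1],
    [0,6,0,0,0,0,1],
    [0,6,0,0,0,0,1],
    [0,6,0,0,0,0,1],
    [0,6,0,0,0,0,1],
    [0,6,0,0,0,0,1],
    [0,6,0,0,0,0,1],
    [0,6,0,0,0,0,1],
    [0,4,0,0,0,0,1],
    [0,0,0,0,0,0,1],
    [0,0,0,0,0,0,1],
  ],
)

```text
t: 14.32
tcp_pos: [541.3, 25.9, 181.4]
tool_rot: [0.001, -0.086, 0.996, 0.0]
ft_force: [-0.8, 1.1, 7.1]
finger_gap: 0.318
grip_force: 71.2
```

```bash
python3 - <<'E'
from h import *
s=state();c=capture("side");w=capture("wrist")["image"]
a=cv2.resize(c["image"][190:370,190:400],(400,343));b=cv2.resize(w,(400,300))
o=np.zeros((343,800,3),np.uint8);o[:,:400]=a;o[:300,400:]=b;cv2.imwrite("pics/c6.png",o)
E
```

```text
t 14.32 tcp st [  1.7   7.4 181.4] w [541.3  25.9 181.4] yaw_y-st 0.1 tilt [ 0.001  0.001 -1.   ] F st [-0.6  1.2  7.1] gap 27.0 grip 71.2 J [-0.1   0.31 -0.12  1.14  0.   -0.28]
```

View pics/c6.png

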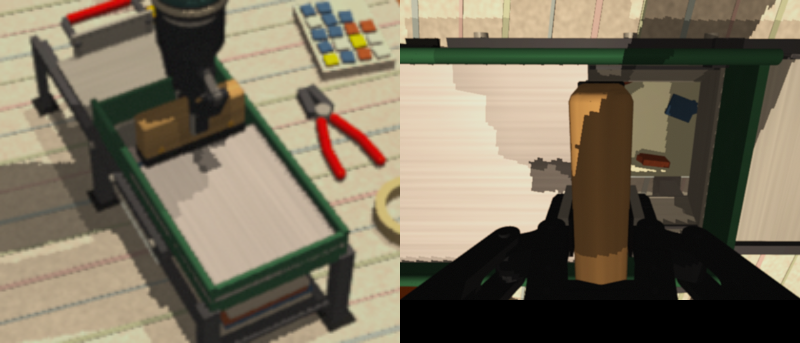

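drive_tool(
  plan=[
    [0,0,-4,0,0,0,1],
    [0,-8,0,0,0,0,1],
    [0,-14,0,0,0,0,1],
    [0,-14,0,0,0,0,1],
    [0,-14,0,0,0,0,1],
    [0,-14,0,0,0,0,1],
    [0,-14,0,0,0,0,1],
    [0,-8,0,0,0,0,1],
    [0,0,0,0,0,0,1],
    [0,0,2,0,0,0,1],
    [0,0,1,0,0,0,1],
    [0,0,0.7,0,0,0,1],
    [0,0,0,0,0,0,1],
  ],
)

```text
t: 15.5
tcp_pos: [555.8, -59.0, 181.4]
tool_rot: [0.0, -0.086, 0.996, -0.0]
ft_force: [-1.6, 0.6, 0.7]
finger_gap: 0.314
grip_force: 70.3
```

drive_tool(
  plan=[
    [0,0,0,0,0,0,0.6],
    [0,0,0,0,0,0,0.45],
    [0,0,0,0,0,0,0.3],
    [0,0,0,0,0,0,0.3],
    [0,0,0,0,0,0,0.3],
    [0,0,-10,0,0,0,0.3],
    [0,0,-20,0,0,0,0.3],
    [0,0,-30,0,0,0,0.3],
    [0,0,-35,0,0,0,0.3],
    [0,0,-35,0,0,0,0.3],
    [30,-10,-20,0,0,0,0.3],
    [35,-10,0,0,0,0,0.3],
    [35,-10,0,0,0,0,0.3],
    [30,-10,0,0,0,0,0.3],
    [0,0,0,0,0,0,0.3],
  ],
)

```text
t: 16.75
tcp_pos: [431.2, -122.4, 332.1]
tool_rot: [0.0, -0.085, 0.996, -0.001]
ft_force: [-1.1, 0.1, 0.3]
finger_gap: 0.701
grip_force: 0.0
```

```bash
python3 - <<'E'
from h import *
s=state();c=capture("top");w=capture("side")["image"]
a=cv2.resize(c["image"][190:320,215:445],(400,226));b=cv2.resize(w[150:400,150:450],(400,333))
o=np.zeros((333,800,3),np.uint8);o[:226,:400]=a;o[:,400:]=b;cv2.imwrite("pics/c7.png",o)
P=st(cloud(c));hsv=cv2.cvtColor(c["image"],cv2.COLOR_BGR2HSV).astype(int)
m=(abs(P[...,0])<75)&(P[...,1]<0)&(P[...,1]>-190)&(P[...,2]>205)&(P[...,2]<225)&(hsv[...,1]>70);print("scr",m.sum(),np.median(P[m],0),P[m].min(0),P[m].max(0))
m=(abs(P[...,0])<68)&(P[...,1]<128)&(P[...,1]>-28)&(P[...,2]<80)&(hsv[...,1]>110)&(hsv[...,2]>40)
n,l,t,_=cv2.connectedComponentsWithStats(m.astype(np.uint8))
for i in range(1,n):
    if t[i,4]>8: print(t[i],np.median(P[l==i],0).round())
E
```

```text
t 16.75 tcp st [-132.1 -120.   332.1] w [ 431.2 -122.4  332.1] yaw_y-st -0.05 tilt [ 0.    -0.001 -1.   ] F st [-1.   0.3  0.3] gap 59.6 grip 0.0 J [-0.46  0.12  0.03  1.49 -0.   -0.63]
scr 601 [ -2.2386189  -77.5767338  215.78477656] [-65.13816298 -92.11337257 205.59150441] [ 63.4915244  -64.53576446 223.80847758]
[331 246   8  14 101] [24. 17. 12.]
[308 249  13   3  36] [40. 72. 27.]
[335 263   3  12  29] [-23.  23.  29.]
[333 276  10   6  21] [-51.  23.  29.]
```

View pics/c7.png

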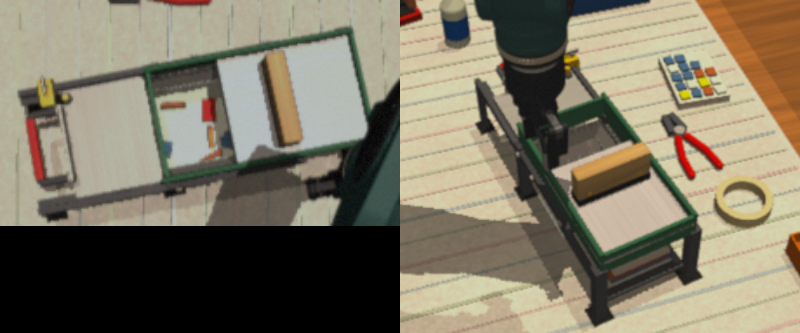

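```bash
python3 - <<'E'
from h import *
c=capture("top");P=st(cloud(c));hsv=cv2.cvtColor(c["image"],cv2.COLOR_BGR2HSV).astype(int)
m=(hsv[...,0]>98)&(hsv[...,0]<122)&(hsv[...,1]>70)&(abs(P[...,0])<80)&(P[...,1]<105)&(P[...,1]>-40)
n,l,t,_=cv2.connectedComponentsWithStats(m.astype(np.uint8))
for i in range(1,n):
    if t[i,4]>5: print(t[i],np.median(P[l==i],0).round(),P[l==i].min(0).round(),P[l==i].max(0).round())
E
```

```text
[342 266   6   9  31] [-31.  -2.  12.] [-42.  -7.   6.] [-19.   7.  18.]
[309 272   5   8  24] [-24.  94.  13.] [-36.  88.   6.] [-16.  98.  17.]
```

All six chips lie in the tub, the gate stands open and the scraper is upright on the board.

```bash
python3 -c "
from h import *
print(job.hand_in())"
```

```text
the job is handed in; nothing more can be done
None
```

I handed the job in at about 17 s. The gate is open about 113 mm after being held at its stop (about 10 N, for 0.4 s). All six chips are in the tub, and the scraper is standing on its sole on the cleared board; the judge's result was not shown.

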